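# Pour the steel balls into the bowl and hang the empty bin on the rack

## Task

Pick up the orange parts bin and pour all eight steel balls over its front lip into the steel bowl, spilling none. Then hang the empty bin by its hook lip on the rack, facing the same way as the blue bin and beside it, leaving the blue bin hanging where it is and the bowl, brown bottle and tape roll standing where they are.

Things in the scene. Friction and masses are not known exactly. Their poses are not given: they have to be found in the camera images.
- bin_mid (a point): Open orange parts bin, 56 mm wide (y), 48 mm high; x to its back, z up. Point midway between its upright side walls, 24 mm above the underside. Grip the side walls here; they run from 22 mm in front to 26 mm behind (outer face of back wall). A 45-degree front floor rises to the pouring lip, 57 mm in front, 11 mm up; side walls' rim 24 mm up. Holds the balls; 0.1 kg empty.
- bin_throat (a point): Centre of the orange bin's hook throat, under the hook's top strip: 33 mm behind and 21 mm above the bin's middle point, same axes. Throat 14 mm wide (4 mm spare each side of the 6 mm rack plate). Behind it a tongue 44 mm wide reaches 27 mm below this point, its end flared out to 13 mm behind this point.
- spare_bin_mid (a point): Open blue parts bin, 56 mm wide (y), 48 mm high; x to its back, z up. Point midway between its upright side walls, 24 mm above the underside. Grip the side walls here; they run from 22 mm in front to 26 mm behind (outer face of back wall). A 45-degree front floor rises to the pouring lip, 57 mm in front, 11 mm up; side walls' rim 24 mm up. Empty; hangs on the rack.
- spare_bin_throat (a point): Centre of the blue bin's hook throat, under the hook's top strip: 33 mm behind and 21 mm above the bin's middle point, same axes. Throat 14 mm wide (4 mm spare each side of the 6 mm rack plate). Behind it a tongue 44 mm wide reaches 27 mm below this point, its end flared out to 13 mm behind this point.
- rack_top (a point): Middle of the top edge of the grey rack: upright plate 6 mm thick, 260 mm long (y), 120 mm high, fixed on two low feet. x square to the plate, to its back (away from the robot), z up. Bins hang on the robot's side, hook tongue behind the plate; hung, the throat's centre is level with this edge and the bin may lean nose-down a little.
- bowl_floor (a point): Middle of the inner floor of the round steel parts bowl with a rubber foot, 4.5 mm above the bench. The bowl is loose, weighs 0.4 kg, is 120 mm across at the rim and 50 mm high overall; inner floor about 80 mm across. z points up.
- amber_bottle: Small brown bottle with a white cap standing on the bench, 34 mm across, 70 mm high; a bystander. Origin at the centre of its underside, z up.
- tape_roll: Roll of black tape lying flat on the bench, 58 mm across, 19 mm high; a bystander. Origin at the centre of its underside.
- ball_0_center (a point): Centre of a loose steel ball 15 mm across, 15 g, in the orange bin at the start. The balls roll off once the floor under them slopes more than about 20 degrees.
- ball_1_center (a point): Centre of a loose steel ball 15 mm across, 15 g, in the orange bin at the start. The balls roll off once the floor under them slopes more than about 20 degrees.
- ball_2_center (a point): Centre of a loose steel ball 15 mm across, 15 g, in the orange bin at the start. The balls roll off once the floor under them slopes more than about 20 degrees.
- ball_3_center (a point): Centre of a loose steel ball 15 mm across, 15 g, in the orange bin at the start. The balls roll off once the floor under them slopes more than about 20 degrees.
- ball_4_center (a point): Centre of a loose steel ball 15 mm across, 15 g, in the orange bin at the start. The balls roll off once the floor under them slopes more than about 20 degrees.
- ball_5_center (a point): Centre of a loose steel ball 15 mm across, 15 g, in the orange bin at the start. The balls roll off once the floor under them slopes more than about 20 degrees.
- ball_6_center (a point): Centre of a loose steel ball 15 mm across, 15 g, in the orange bin at the start. The balls roll off once the floor under them slopes more than about 20 degrees.
- ball_7_center (a point): Centre of a loose steel ball 15 mm across, 15 g, in the orange bin at the start. The balls roll off once the floor under them slopes more than about 20 degrees.

How it is judged:
On the way, in this order (a step that is already met when the one before it is completed fails the run):
1. the orange bin is lifted over the bowl and tipped (horizontal distance between bin_mid and bowl_floor below 0.14 m and height (world z) of bin_mid above 0.06 m and angle between bin_mid's own z axis and vertical above 0.6 rad), for 0.05 s.
2. all eight balls lie in the bowl, the orange bin still held off the bench and rack (horizontal distance between each of ball_0_center, ball_1_center, ball_2_center, ball_3_center, ball_4_center, ball_5_center, ball_6_center, ball_7_center and bowl_floor below 0.052 m and z of ball_0_center in the frame of bowl_floor between 0 and 0.045 m and z of ball_1_center in the frame of bowl_floor between 0 and 0.045 m and z of ball_2_center in the frame of bowl_floor between 0 and 0.045 m and z of ball_3_center in the frame of bowl_floor between 0 and 0.045 m and z of ball_4_center in the frame of bowl_floor between 0 and 0.045 m and z of ball_5_center in the frame of bowl_floor between 0 and 0.045 m and z of ball_6_center in the frame of bowl_floor between 0 and 0.045 m and z of ball_7_center in the frame of bowl_floor between 0 and 0.045 m and height (world z) of bin_mid above 0.06 m and horizontal distance between bin_mid and bowl_floor below 0.14 m), for 0.2 s.
At the end, for the whole second after the job is handed in: All eight balls lie in the upright bowl. The orange and the blue bin both hang on the rack's robot side: hook throat within 10 mm of the plate and 8 mm of its top edge in height, within 115 mm of the rack's middle, leaning under 0.4 rad (horizontal distance between each of ball_0_center, ball_1_center, ball_2_center, ball_3_center, ball_4_center, ball_5_center, ball_6_center, ball_7_center and bowl_floor below 0.052 m and z of ball_0_center in the frame of bowl_floor between 0 and 0.045 m and z of ball_1_center in the frame of bowl_floor between 0 and 0.045 m and z of ball_2_center in the frame of bowl_floor between 0 and 0.045 m and z of ball_3_center in the frame of bowl_floor between 0 and 0.045 m and z of ball_4_center in the frame of bowl_floor between 0 and 0.045 m and z of ball_5_center in the frame of bowl_floor between 0 and 0.045 m and z of ball_6_center in the frame of bowl_floor between 0 and 0.045 m and z of ball_7_center in the frame of bowl_floor between 0 and 0.045 m and x of bin_throat in the frame of rack_top between -0.01 and 0.01 m and z of bin_throat in the frame of rack_top between -0.008 and 0.008 m and y of bin_throat in the frame of rack_top between -0.115 and 0.115 m and x of each of bin_mid, spare_bin_mid in the frame of rack_top below 0 m and angle between each of bin_mid, spare_bin_mid's own z axis and vertical below 0.4 rad and x of spare_bin_throat in the frame of rack_top between -0.01 and 0.01 m and z of spare_bin_throat in the frame of rack_top between -0.008 and 0.008 m and y of spare_bin_throat in the frame of rack_top between -0.115 and 0.115 m and angle between bowl_floor's own z axis and vertical below 0.15 rad and height (world z) of bowl_floor below 0.015 m); the robot touches nothing.
It fails at once if a ball is spilled onto the bench (height (world z) of any of ball_0_center, ball_1_center, ball_2_center, ball_3_center, ball_4_center, ball_5_center, ball_6_center, ball_7_center below 0.009 m).
It fails at once if the blue bin is shifted more than 25 mm (distance of spare_bin_mid from where it was at the start of the episode above 0.025 m).
It fails at once if the bowl is pushed more than 40 mm or tipped over (distance of bowl_floor from where it was at the start of the episode above 0.04 m or angle between bowl_floor's own z axis and vertical above 0.5 rad).
It fails at once if the brown bottle is shifted more than 25 mm or knocked over (distance of amber_bottle from where it was at the start of the episode above 0.025 m or angle between amber_bottle's own z axis and vertical above 0.5 rad).
It fails at once if the tape roll is pushed more than 40 mm (distance of tape_roll from where it was at the start of the episode above 0.04 m).
It also fails if it takes over 61 s, if anything falls off the work surface, if the arm or the gripper's body presses on something with over 40 N, if the wrist force passes 120 N, or if a joint passes its speed limit or range.

## Robot

A 6-joint arm with a two-finger parallel gripper is mounted at the origin on a cart in front of the work surface, level with it; the furniture and walls round the work are solid. World frame = base frame: x ahead of the robot, y to its left, z up, the work surface at z = 0. Lengths are in m, angles in rad, forces in N, time in s.
With the tool pointing down it reaches from about 0.25 to 0.725 m from the base axis. Payload 4 kg.
Tool frame: the origin (TCP) lies at the very end of the fingers, on their centre line; the grasp point (between the pads) lies 19 mm behind it; z points along the fingers, y is the direction in which the jaws open and shut (so a half turn about z gives the same grasp; the last joint's range is limited). The gripper opens to 85 mm and grips with 20 to 120 N. Pads are 22 mm wide; open, the fingers measure 114 mm over their backs; the gripper's body (76 mm by 85 mm) begins 54 mm behind the grasp point. The pads swing forward as they close: fully open they stand 13 mm farther back than shut.
Start: joints at [-1.338, 0.241, 0.005, 1.335, 0, 1.571], TCP at [0.115, -0.487, 0.208] pointing down, gripper open.
Joint ranges: [-2.72, 2.72], [-1.05, 1.87], [-1.09, 1.28], [-1.99, 2.15], [-1.42, 1.44], [-3.14, 3.14]. Speed limits (rad/s): [2.79, 2.79, 3.14, 3.14, 3.14, 3.14].

## Interface

Orientations are given as a unit quaternion [x, y, z, w].
In Python, from workcell import * gives the robot as it stands. The module is installed in compiled form; this text tells all that it offers.
- The arm moves only by the shell command python3 -m jog 'ROWS' [FORCE]. ROWS is JSON, a list that holds one entry, the list of rows, each a list of 7 numbers: the shift along the tool's x, y, z in m, then the turn, a rotation vector about the tool's x, y, z in degrees, then the opening, from -1 (shut) to 1 (fully open). In form: [[[dx, dy, dz, ax, ay, az, grip], ...]]. A call has 1 to 5 rows; each row shifts and turns the commanded pose from where the row before left it, along the tool's axes as they then stand; what a row does not reach is not made up. A row lasts 1/12 s, in which the tool goes at most 41.7 mm and 7.16 degrees, less where a joint would pass 70% of its speed; a pose out of reach is approached as far as the arm can. A call with a gripper value outside its range is refused whole. The fingers move at their own pace and stop on an object; FORCE is the grip in N (left out, the last holds). Time passes only in rows, so rows that do not move let the fingers close. It gives the time, the measured TCP pose, the force and the opening at its end, in the units of the state.
- get_obs(): the state, without advancing time (a new reading comes with each control period).
- snapshot(name): name is "scene" or "top" or "wrist"; returns (picture, depth): 384x512x3 uint8, red, green, blue; 384x512 float32, m along the optical axis (not along the pixel's ray), 0 where there is no reading.
- calibration(name): a dict with "fovy" (degrees; the focal length in pixels is half the picture's height over the tangent of half this angle, whatever the lens; pixels are square), "cx", "cy" (the principal point, pixels), "rvec" (rotation vector, rad) and "tvec" (3), from world to camera coordinates, as OpenCV has them; the wrist camera has in their place "tool_from_camera" (4x4, takes a point from camera to tool coordinates, whose origin is the TCP and whose axes are the flange's). Camera axes: x right, y down, z forward; pixel columns grow to the right and rows downward; lengths in m; the calibration is good to about 2 mm. The wrist camera is an equidistant fisheye: a pixel r from the principal point sees the ray r / f radians off the axis. A picture is of the moment at which its call begins: read the wrist's pose just before it. calibration takes no time and is no camera call.
- finish_job(): hands the job in, once; it reports no verdict.
The state is a dict: "t": time; "qpos": joint angles; "dq": joint speeds; "tau": joint torques, N m; "eef_pos": TCP position; "eef_rot": TCP orientation; "force": force on the tool from outside, world axes, zero at the start; "torque": the same for the moment, N m; "opening": opening from 0.0 (shut) to 1.0 (fully open).
Only numpy, scipy, OpenCV 4.12 (cv2) and the standard library are available. Lean on these libraries where they do the work, as an engineer would, in place of code of your own. Each camera call takes 0.05 s, during which the arm holds its last target. There are 200 camera calls.

## Working session

There is one attempt and no reset: what is moved stays moved. The work goes in short steps, Python scripts to look and compute and a shell command to move; the robot and the scene stay as the last step left them, time stands still between calls to the robot, and variables do not carry over. Pictures are saved under pics/ and viewed, about 8 in all and at most 12, crops included, and the job is handed in when it is done.

```bash
mkdir -p pics; cat > h.py <<'E'
from workcell import *
import numpy as np, cv2
from scipy.spatial.transform import Rotation as R
def save(im,n): cv2.imwrite('pics/'+n+'.png',im[:,:,::-1])
def cloud(name):
    im,d=snapshot(name); c=calibration(name); h,w=d.shape
    f=h/2/np.tan(np.radians(c['fovy'])/2)
    v,u=np.mgrid[:h,:w]
    P=np.stack([(u-c['cx'])/f*d,(v-c['cy'])/f*d,d],-1)
    Rm=R.from_rotvec(np.ravel(c['rvec'])).as_matrix()
    W=(P-np.ravel(c['tvec']))@Rm
    W[d==0]=np.nan
    return im,W
E
python3 - <<'E'
from h import *
o=get_obs();print(o)
a,W=cloud('top');b,V=cloud('scene');save(np.hstack([a,b])[:, :],'both0')
save(a,'top0');save(b,'scene0')
np.savez('c.npz',a=a,W=W,b=b,V=V)
cv2.imwrite('pics/both.png',cv2.resize(np.hstack([a,b])[:,:,::-1],(800,300)))
print(calibration('top'),calibration('scene'))
E
```

```text
{'t': 0.0, 'qpos': array([-1.33801061e+00,  2.41392231e-01,  3.72066778e-03,  1.33519035e+00,
       -2.39433371e-05,  1.57078538e+00]), 'dq': array([ 0.00135596, -0.00094085,  0.00011789, -0.00080693,  0.0005931 ,
        0.00148199]), 'tau': array([-2.35229572e-04, -3.72320831e+01,  2.52406704e+01,  1.69966975e-02,
        4.91210562e-05, -2.71412588e-06]), 'eef_pos': array([ 0.11518023, -0.48585487,  0.20672201]), 'eef_rot': array([ 9.93232828e-01,  1.16135621e-01, -1.31823590e-04, -1.02441588e-03]), 'force': array([0.23700971, 0.40790522, 0.71960945]), 'torque': array([-0.02040853,  0.02049143,  0.01278253]), 'opening': 1.0021967597020827}
{'fovy': 46.286489831114494, 'cx': 257.14240993464284, 'cy': 184.84887036191355, 'rvec': array([ 2.06629286, -2.14703447,  0.24731899]), 'tvec': array([0.01546851, 0.47516763, 1.15060422])} {'fovy': 49.12699014755853, 'cx': 249.23741578924654, 'cy': 185.92778840380603, 'rvec': array([ 0.66638931, -2.52229189,  1.32569042]), 'tvec': array([0.42420142, 0.21118118, 1.18289799])}
```

View pics/top0.png

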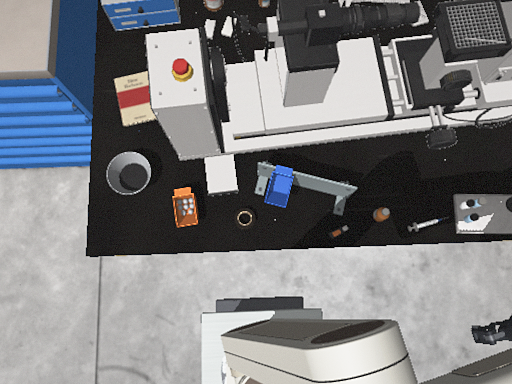

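View pics/scene0.png

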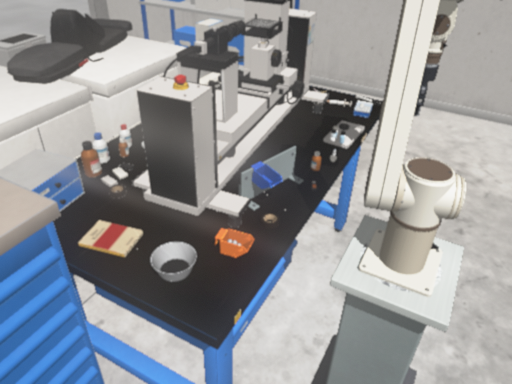

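Top view: bowl at (129,173), orange bin (185,207), tape (245,217), blue bin (280,187), rack from (262,172) to (350,192) and bottle (381,214). Next I'll measure them with depth.

```bash
python3 - <<'E'
from h import *
z=np.load('c.npz')
crop=z['a'][140:240,95:400];cv2.imwrite('pics/crop.png',cv2.resize(crop[:,:,::-1],(793,260),interpolation=cv2.INTER_CUBIC))
for im,W,n in((z['a'],z['W'],'top'),(z['b'],z['V'],'scene')):
    hsv=cv2.cvtColor(im,cv2.COLOR_RGB2HSV);H,S,Vv=[hsv[...,i].astype(int) for i in range(3)]
    reg=(W[...,0]>.2)&(W[...,0]<.75)&(abs(W[...,1])<.65)&(W[...,2]<.3)
    print(n,'bench z',np.nanmedian(W[...,2][reg&(Vv<40)]))
    for c,m in(('orange',(H>3)&(H<16)&(S>180)&(Vv>120)&(W[...,1]>0.05)),('blue',(H>105)&(H<125)&(S>150)&(Vv>80)&(W[...,1]<.3))):
        m=m&reg&(W[...,2]>.006);p=W[m]
        if len(p)<10: print(c,'none');continue
        r=cv2.minAreaRect((p[:,:2]*1000).astype(np.float32))
        print(c,len(p),p.min(0).round(3),p.max(0).round(3),r)
        t=p[p[:,2]>p[:,2].max()-.006];print('  top',t.mean(0).round(3),cv2.minAreaRect((t[:,:2]*1000).astype(np.float32)))
W=z['W']
for n,(u0,v0,u1,v1) in dict(bowl=(100,145,158,200),tape=(232,206,258,230),rack=(255,158,360,216),bottle=(370,203,392,224),box=(203,150,240,196)).items():
    p=W[v0:v1,u0:u1].reshape(-1,3);p=p[p[:,2]>.008];t=p[p[:,2]>np.percentile(p[:,2],60)]
    print(n,len(p),p.min(0).round(3),p.max(0).round(3),cv2.minAreaRect((t[:,:2]*1000).astype(np.float32)))
p=W[158:216,255:360].reshape(-1,3);t=p[(p[:,2]>.11)&(p[:,2]<.14)];print(t[np.argsort(t[:,1])][::12].round(3))
E
```

```text
top bench z -0.00027506041645899206
orange 29 [0.382 0.164 0.006] [0.476 0.221 0.049] ((430.0196228027344, 185.08811950683594), (104.62678527832031, 42.56241989135742), 17.058488845825195)
  top [0.451 0.181 0.047] ((458.4450988769531, 190.69790649414062), (66.52497863769531, 11.64673900604248), 53.044708251953125)
blue 798 [ 0.371 -0.498  0.006] [ 0.51  -0.021  0.129] ((397.1171569824219, -256.0439453125), (477.19256591796875, 97.36532592773438), 72.30484008789062)
  top [ 0.498 -0.071  0.124] ((492.0391540527344, -75.56840515136719), (54.32886505126953, 29.040306091308594), 50.909156799316406)
scene bench z 0.001871543730263238
orange none
blue 41 [ 0.411 -0.086  0.069] [ 0.483 -0.018  0.117] ((451.75787353515625, -52.46518325805664), (43.92747116088867, 90.266357421875), 53.686893463134766)
  top [ 0.444 -0.025  0.113] ((441.46734619140625, -24.087249755859375), (2.9039804935455322, 27.041982650756836), 76.1804428100586)
bowl 805 [0.466 0.284 0.008] [0.585 0.403 0.054] ((524.9051513671875, 342.7303466796875), (117.69683837890625, 118.04537200927734), 15.910017013549805)
tape 227 [
[... 864 characters left out ...]
11]
 [ 0.477 -0.154  0.124]
 [ 0.475 -0.145  0.112]
 [ 0.478 -0.137  0.121]
 [ 0.48  -0.127  0.116]
 [ 0.483 -0.119  0.124]
 [ 0.488 -0.11   0.118]
 [ 0.494 -0.1    0.117]
 [ 0.5   -0.092  0.122]
 [ 0.493 -0.089  0.12 ]
 [ 0.464 -0.087  0.123]
 [ 0.451 -0.085  0.113]
 [ 0.446 -0.082  0.111]
 [ 0.485 -0.081  0.123]
 [ 0.483 -0.079  0.118]
 [ 0.422 -0.076  0.113]
 [ 0.506 -0.072  0.124]
 [ 0.496 -0.069  0.122]
 [ 0.491 -0.066  0.121]
 [ 0.505 -0.062  0.127]
 [ 0.497 -0.059  0.12 ]
 [ 0.494 -0.056  0.122]
 [ 0.502 -0.052  0.121]
 [ 0.509 -0.047  0.118]
 [ 0.49  -0.041  0.118]
 [ 0.507 -0.037  0.114]
 [ 0.465 -0.032  0.115]
 [ 0.512 -0.029  0.119]
 [ 0.432 -0.023  0.112]
 [ 0.517 -0.014  0.12 ]]
```

View pics/crop.png

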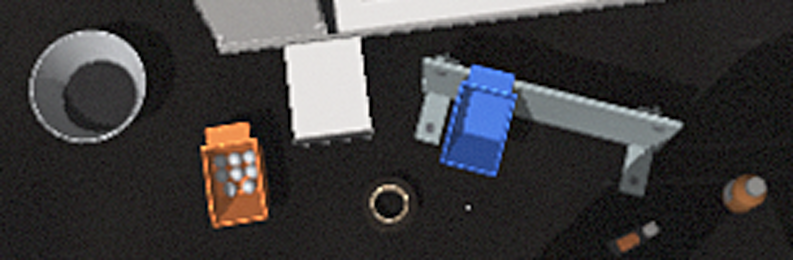

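Orange bin has its hook at the far end and its lip towards the robot. The blue bin hangs at the left end of the rack, so the orange one goes to its right. I'll refine the orange bin's pose and check the obstacles round the bowl.

```bash
python3 - <<'E'
from h import *
z=np.load('c.npz');W=z['W'];im=z['a']
hsv=cv2.cvtColor(im,cv2.COLOR_RGB2HSV)
m=((hsv[...,0]<20)&(hsv[...,1]>150)&(hsv[...,2]>90));m[:180]=0;m[235:]=0;m[:,:165]=0;m[:,205:]=0
p=W[m];p=p[p[:,2]>.004];r=cv2.minAreaRect((p[:,:2]*1000).astype(np.float32));print('orange',len(p),p.min(0),p.max(0),r,cv2.boxPoints(r))
m[:]=0;m[185:232,165:205]=1;p=W[m];p=p[p[:,2]>.008];r=cv2.minAreaRect((p[:,:2]*1000).astype(np.float32));print('all',len(p),r,cv2.boxPoints(r))
q=W.reshape(-1,3)
for x0,x1,y0,y1 in((.5,.56,.14,.28),(.56,.62,.14,.28),(.62,.7,.14,.28),(.56,.7,.28,.36),(.6,.75,.36,.45)):
    s=q[(q[:,0]>x0)&(q[:,0]<x1)&(q[:,1]>y0)&(q[:,1]<y1)&(q[:,2]>.02)];print(x0,y0,len(s),s.min(0).round(3) if len(s) else '',s.max(0).round(3) if len(s) else '')
E
python3 -m jog '[[[0,0,0,0,0,-7,1],[0,0,0,0,0,-7,1]]]'; python3 -c "
from h import *
o=get_obs();print(o['qpos'],R.from_quat(o['eef_rot']).as_matrix())"
```

```text
orange 476 [0.37522369 0.16034884 0.00412204] [0.47838109 0.22421945 0.05379889] ((427.5106201171875, 195.98965454101562), (100.51746368408203, 62.50190734863281), 6.508003234863281) [[374.0337  221.3428 ]
 [381.1178  159.24365]
 [480.98755 170.6365 ]
 [473.90344 232.73566]]
all 689 ((428.079833984375, 192.84629821777344), (100.33546447753906, 56.72297286987305), 7.253072738647461) [[374.73285 214.64705]
 [381.89423 158.37798]
 [481.42682 171.04555]
 [474.26544 227.31462]]
0.5 0.14 1612 [0.541 0.14  0.08 ] [0.56  0.201 0.432]
0.56 0.14 983 [0.56  0.14  0.423] [0.62  0.205 0.459]
0.62 0.14 1241 [0.62  0.14  0.424] [0.7   0.213 0.46 ]
0.56 0.28 149 [0.56  0.298 0.021] [0.585 0.36  0.053]
0.6 0.36 0  
t: 0.27
eef_pos: [0.1153, -0.4861, 0.207]
eef_rot: [0.971, 0.239, 0.0, -0.001]
force: [0.5, 0.4, 0.1]
opening: 1.001
[-1.33799834e+00  2.41176433e-01  4.16475008e-03  1.33521065e+00
  1.49651307e-05  1.32063307e+00] [[ 8.85623656e-01  4.64403533e-01 -3.14420552e-04]
 [ 4.64403494e-01 -8.85622640e-01  1.39099607e-03]
 [ 3.67525528e-04 -1.37791703e-03 -9.99998983e-01]]
```

```bash
python3 - <<'E'
from h import *
h=27.7;d=np.array([.4335-.1153,.1935+.4861])/23
for i in range(23):
    a=np.radians(h);print(i,round(d@[np.cos(a),np.sin(a)],4),round(d@[np.sin(a),-np.cos(a)],4));h+=7 if i<22 else 5.3
E
```

```text
0 0.026 -0.0197
1 0.0282 -0.0164
2 0.03 -0.0129
3 0.0313 -0.0091
4 0.0322 -0.0052
5 0.0326 -0.0013
6 0.0325 0.0027
7 0.0319 0.0067
8 0.0309 0.0105
9 0.0294 0.0142
10 0.0274 0.0177
11 0.0251 0.0209
12 0.0223 0.0238
13 0.0193 0.0263
14 0.0159 0.0285
15 0.0123 0.0302
16 0.0086 0.0315
17 0.0047 0.0323
18 0.0007 0.0326
19 -0.0033 0.0325
20 -0.0072 0.0318
21 -0.011 0.0307
22 -0.0147 0.0291
```

```bash
python3 -m jog '[[[0.026,-0.0197,0,0,0,-7,1],[0.0282,-0.0164,0,0,0,-7,1],[0.03,-0.0129,0,0,0,-7,1],[0.0313,-0.0091,0,0,0,-7,1],[0.0322,-0.0052,0,0,0,-7,1]]]'
python3 -m jog '[[[0.0326,-0.0013,0,0,0,-7,1],[0.0325,0.0027,0,0,0,-7,1],[0.0319,0.0067,0,0,0,-7,1],[0.0309,0.0105,0,0,0,-7,1],[0.0294,0.0142,0,0,0,-7,1]]]'
python3 -m jog '[[[0.0274,0.0177,0,0,0,-7,1],[0.0251,0.0209,0,0,0,-7,1],[0.0223,0.0238,0,0,0,-7,1],[0.0193,0.0263,0,0,0,-7,1],[0.0159,0.0285,0,0,0,-7,1]]]'
python3 -m jog '[[[0.0123,0.0302,0,0,0,-7,1],[0.0086,0.0315,0,0,0,-7,1],[0.0047,0.0323,0,0,0,-7,1],[0.0007,0.0326,0,0,0,-7,1],[-0.0033,0.0325,0,0,0,-7,1]]]'
python3 -m jog '[[[-0.0072,0.0318,0,0,0,-7,1],[-0.011,0.0307,0,0,0,-7,1],[-0.0147,0.0291,0,0,0,-5.3,1],[0,0,0,0,0,0,1],[0,0,0,0,0,0,1]]]'
python3 - <<'E'
from h import *
o=get_obs();im,d=snapshot('wrist');c=calibration('wrist');print(o['qpos'],c)
np.savez('w.npz',im=im,d=d,p=o['eef_pos'],r=o['eef_rot']);save(im,'w1');print(R.from_quat(o['eef_rot']).as_matrix().round(3))
E
```

```text
t: 0.68
eef_pos: [0.1856, -0.3375, 0.2071]
eef_rot: [0.854, 0.52, 0.0, -0.001]
force: [0.4, -0.9, 1.0]
opening: 1.001
t: 1.1
eef_pos: [0.2555, -0.1904, 0.2074]
eef_rot: [0.658, 0.753, 0.0, -0.0]
force: [1.0, 0.4, -0.0]
opening: 0.997
t: 1.52
eef_pos: [0.3258, -0.043, 0.2075]
eef_rot: [0.401, 0.916, -0.0, 0.0]
force: [1.2, 0.1, -0.3]
opening: 1.002
t: 1.93
eef_pos: [0.3958, 0.1044, 0.2073]
eef_rot: [0.107, 0.994, -0.0, -0.0]
force: [0.1, -1.0, 0.6]
opening: 1.0
t: 2.35
eef_pos: [0.4376, 0.1921, 0.2065]
eef_rot: [-0.059, 0.998, -0.0, -0.001]
force: [-1.1, -0.4, -0.5]
opening: 1.001
[ 4.13775889e-01  1.99217184e-01 -5.08361521e-02  1.32293427e+00
 -2.19118325e-04  2.96034539e-01] {'fovy': 65.70646984690485, 'cx': 256.55737892173045, 'cy': 187.3262430591977, 'tool_from_camera': array([[-3.93593085e-04, -9.47553591e-01, -3.19596680e-01,
         8.39424615e-02],
       [ 9.99999310e-01, -7.26651828e-04,  9.22877969e-04,
        -5.16235082e-04],
       [-1.10671185e-03, -3.19596097e-01,  9.47553223e-01,
        -1.66918512e-01],
       [ 0.00000000e+00,  0.00000000e+00,  0.00000000e+00,
         1.00000000e+00]])}
[[-0.993 -0.117 -0.002]
 [-0.117  0.993 -0.001]
 [ 0.002 -0.001 -1.   ]]
```

View pics/w1.png

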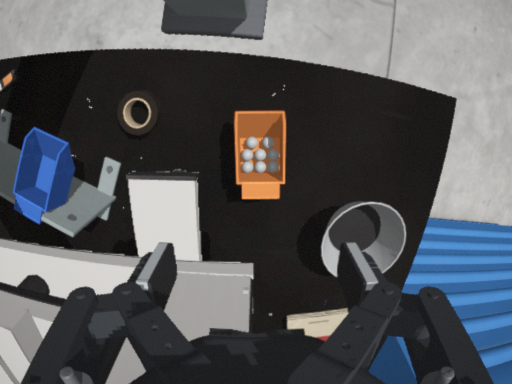

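Wrist view: the orange bin with its balls is at (260,155), hook at the bottom. The bowl is at (363,240), blue bin at (42,175). Now its pose from the depth.

```bash
cat >> h.py <<'E'
def wcloud(im,d,p,q):
    c=calibration('wrist');h,w=d.shape;f=h/2/np.tan(np.radians(c['fovy'])/2)
    v,u=np.mgrid[:h,:w];x=u-c['cx'];y=v-c['cy'];r=np.hypot(x,y)+1e-9;t=np.tan(r/f)
    P=np.stack([x/r*t*d,y/r*t*d,d],-1);T=c['tool_from_camera']
    W=(P@T[:3,:3].T+T[:3,3])@R.from_quat(q).as_matrix().T+p
    W[d==0]=np.nan;return W
E
python3 - <<'E'
from h import *
z=np.load('w.npz');W=wcloud(z['im'],z['d'],z['p'],z['r'])
hsv=cv2.cvtColor(z['im'],cv2.COLOR_RGB2HSV)
m=(hsv[...,0]<20)&(hsv[...,1]>150)&(hsv[...,2]>90);m[:100]=0;m[210:]=0;m[:,:220]=0;m[:,300:]=0
p=W[m];p=p[np.isfinite(p[:,0])];print(len(p),p.min(0),p.max(0))
a=np.radians(7)
def rep(n,p):
    r=cv2.minAreaRect((p[:,:2]*1000).astype(np.float32));print(n,len(p),r)
rep('all',p)
t=p[p[:,2]>.043];rep('rim+hook',t)
B=t[:,:2]@np.array([[np.cos(a),-np.sin(a)],[np.sin(a),np.cos(a)]])
print(B.min(0),B.max(0));print(np.percentile(p[:,2],[5,50,95,99]))
hk=W[183:198,244:278].reshape(-1,3);rep('hook',hk[hk[:,2]>.02]);print(np.nanmedian(hk,0))
for n,s in(('bowl',np.s_[195:285,318:410]),):
    q=W[s].reshape(-1,3);q=q[(q[:,2]>.04)&(q[:,2]<.06)&(q[:,1]>.27)];rep(n,q)
q=W[110:245,0:120].reshape(-1,3);q=q[(q[:,2]>.1)&(q[:,2]<.14)&(q[:,0]<.56)];rep('rack',q)
print('bench',np.nanmedian(W[60:100,200:400,2]))
E
```

```text
3317 [ 0.37390231  0.15708729 -0.00192324] [0.49768322 0.23295552 0.05059362]
all 3317 ((436.1694641113281, 196.0166778564453), (118.7020034790039, 66.09601593017578), 6.948217391967773)
rim+hook 1083 ((429.70361328125, 194.82989501953125), (93.8057861328125, 56.32670211791992), 7.734405040740967)
[0.40369142 0.11228082] [0.49689718 0.169192  ]
[0.00123596 0.0298096  0.04927261 0.04981497]
hook 507 ((465.6374816894531, 199.64926147460938), (18.247005462646484, 38.589988708496094), 7.097282409667969)
[0.46546173 0.19979902 0.04865114]
bowl 893 ((517.8551025390625, 343.7249755859375), (108.21987915039062, 119.29764556884766), 6.0374369621276855)
rack 2510 ((459.95635986328125, -58.78955841064453), (141.2060089111328, 94.1178970336914), 71.8984146118164)
bench 0.00047688321432176606
```

```bash
python3 -m jog '[[[0,0,0.04,0,0,-0.5,1],[0,0,0.04,0,0,0,1],[0,0,0,0,0,0,1],[0,0,0,0,0,0,1]]]'; python3 -c "
from h import *
o=get_obs();M=R.from_quat(o['eef_rot']).as_matrix();print(o['eef_pos'],M.round(4),M.T@(np.array([.432,.1947,.006])-o['eef_pos']))"
```

```text
t: 2.73
eef_pos: [0.4351, 0.1889, 0.1263]
eef_rot: [-0.061, 0.998, -0.001, -0.003]
force: [0.1, 0.5, 1.1]
opening: 1.0
[0.4351297  0.18890008 0.12628783] [[-0.9925 -0.1222 -0.0057]
 [-0.1222  0.9925 -0.0027]
 [ 0.006  -0.0019 -1.    ]] [0.001675   0.00637218 0.12028793]
```

```bash
python3 -m jog '[[[0.002,0.006,0.03,0,0.3,0,1],[0,0,0.03,0,0,0,1],[0,0,0,0,0,0,1],[0,0,0,0,0,0,1],[0,0,0,0,0,0,1]]]'; python3 -c "
from h import *
o=get_obs();M=R.from_quat(o['eef_rot']).as_matrix();print(o['eef_pos'],M.round(4),M.T@(np.array([.432,.1947,.006])-o['eef_pos']))"
```

```text
t: 3.15
eef_pos: [0.437, 0.1973, 0.0705]
eef_rot: [-0.062, 0.998, 0.001, -0.001]
force: [-0.2, -0.0, -0.1]
opening: 1.0
[0.43695692 0.19725658 0.0704827 ] [[-0.9923 -0.1235 -0.0013]
 [-0.1235  0.9923  0.001 ]
 [ 0.0011  0.0012 -1.    ]] [ 0.0051609  -0.00200219  0.0644863 ]
```

```bash
python3 -m jog '[[[0.004,-0.001,0.03,0,0,0,1],[0,0,0.03,0,0,0,1],[0,0,0,0,0,0,1],[0,0,0,0,0,0,1],[0,0,0,0,0,0,1]]]'; python3 -c "
from h import *
o=get_obs();M=R.from_quat(o['eef_rot']).as_matrix();print(o['eef_pos'],M.round(4),M.T@(np.array([.432,.1947,.006])-o['eef_pos']))
im,d=snapshot('wrist');save(im,'w2')"
```

```text
t: 3.57
eef_pos: [0.4328, 0.196, 0.0101]
eef_rot: [-0.062, 0.998, 0.001, -0.001]
force: [0.5, -0.1, 0.5]
opening: 1.002
[0.43278306 0.19600612 0.01005362] [[-9.923e-01 -1.240e-01 -1.800e-03]
 [-1.240e-01  9.923e-01  9.000e-04]
 [ 1.600e-03  1.100e-03 -1.000e+00]] [ 0.00093239 -0.00120345  0.0040538 ]
```

View pics/w2.png

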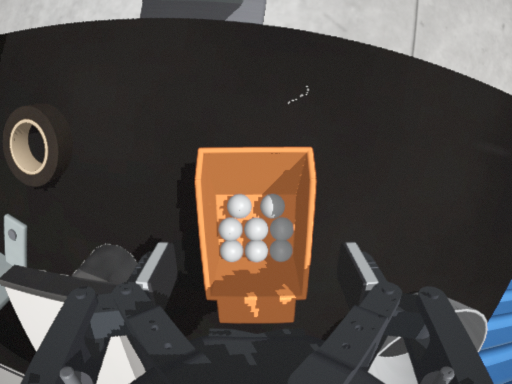

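The bin (195–315 px wide) sits centred between the open fingers (155 and 365). I'll lower the last few mm and close.

```bash
python3 -m jog '[[[0,-0.001,0.003,0,0,0,0.6],[0,0,0,0,0,0,0.3],[0,0,0,0,0,0,0],[0,0,0,0,0,0,-0.3],[0,0,0,0,0,0,-0.6]]]' 40; python3 -m jog '[[[0,0,0,0,0,0,-1],[0,0,0,0,0,0,-1],[0,0,0,0,0,0,-1],[0,0,0,0,0,0,-1]]]' 50;  python3 -m jog '[[[0,0,-0.01,0,0,0,-1],[0,0,-0.02,0,0,0,-1],[0,0,-0.025,0,0,0,-1],[0,0,-0.03,0,0,0,-1],[0,0,0,0,0,0,-1]]]'
```

```text
t: 4.03
eef_pos: [0.4317, 0.1946, 0.0058]
eef_rot: [-0.062, 0.998, 0.0, -0.002]
force: [-1.2, -0.1, 6.0]
opening: 0.647
t: 4.37
eef_pos: [0.4317, 0.1946, 0.0059]
eef_rot: [-0.062, 0.998, 0.0, -0.002]
force: [-1.0, -0.2, 6.9]
opening: 0.643
t: 4.78
eef_pos: [0.4347, 0.1958, 0.0947]
eef_rot: [-0.062, 0.998, 0.001, 0.002]
force: [1.3, 0.3, -2.5]
opening: 0.638
```

```bash
python3 - <<'E'
from h import *
h=187.1;d=np.array([.0149,.0187])
for i in range(10):
    a=np.radians(h);print(i,round(d@[np.cos(a),np.sin(a)],4),round(d@[np.sin(a),-np.cos(a)],4));h+=2.6
E
```

```text
0 -0.0171 0.0167
1 -0.0178 0.0159
2 -0.0185 0.0151
3 -0.0192 0.0142
4 -0.0198 0.0134
5 -0.0204 0.0124
6 -0.021 0.0115
7 -0.0215 0.0105
8 -0.0219 0.0096
9 -0.0223 0.0086
```

```bash
python3 -m jog '[[[-0.0171,0.0167,-0.002,0,0,-2.6,-1],[-0.0178,0.0159,-0.002,0,0,-2.6,-1],[-0.0185,0.0151,-0.002,0,0,-2.6,-1],[-0.0192,0.0142,-0.002,0,0,-2.6,-1],[-0.0198,0.0134,-0.002,0,0,-2.6,-1]]]'
python3 -m jog '[[[-0.0204,0.0124,0,0,0,-2.6,-1],[-0.021,0.0115,0,0,0,-2.6,-1],[-0.0215,0.0105,0,0,0,-2.6,-1],[-0.0219,0.0096,0,0,0,-2.6,-1],[-0.0223,0.0086,0,0,0,-2.6,-1]]]'
python3 -m jog '[[[0,0,0,0,0,0,-1],[0,0,0,0,0,0,-1]]]'
python3 - <<'E'
from h import *
o=get_obs();print(o['qpos'],o['eef_pos'],o['opening'],R.from_quat(o['eef_rot']).as_matrix().round(3))
im,d=snapshot('wrist');np.savez('w3.npz',im=im,d=d,p=o['eef_pos'],r=o['eef_rot'])
save(im,'w3')
W=wcloud(im,d,o['eef_pos'],o['eef_rot']);hsv=cv2.cvtColor(im,cv2.COLOR_RGB2HSV)
m=(hsv[...,0]<20)&(hsv[...,1]>150)&(hsv[...,2]>90);m[:120]=0;m[330:]=0;m[:,:180]=0;m[:,330:]=0
M=R.from_quat(o['eef_rot']).as_matrix();T=(W[m]-o['eef_pos'])@M
T=T[np.isfinite(T[:,0])];print('tool-frame orange',np.percentile(T,[1,50,99],axis=0).round(4))
t=T[(T[:,2]<-.04)];print(len(t),np.percentile(t,[1,50,99],axis=0).round(4))
E
```

```text
t: 5.2
eef_pos: [0.5057, 0.2883, 0.0984]
eef_rot: [-0.176, 0.984, -0.0, -0.003]
force: [0.6, 1.1, -2.2]
opening: 0.642
t: 5.62
eef_pos: [0.5801, 0.3818, 0.0973]
eef_rot: [-0.286, 0.958, 0.0, -0.004]
force: [0.7, 0.2, -1.9]
opening: 0.643
t: 5.78
eef_pos: [0.5796, 0.3817, 0.0963]
eef_rot: [-0.285, 0.958, -0.0, -0.004]
force: [-1.0, -0.4, -2.1]
opening: 0.641
[0.58130268 0.69844687 0.43657208 1.31668102 0.00220825 0.00233662] [0.57961792 0.381692   0.09630044] 0.6407835206728568 [[-0.837 -0.547 -0.008]
 [-0.547  0.837 -0.002]
 [ 0.008  0.002 -1.   ]]
tool-frame orange [[-0.0415 -0.027  -0.0435]
 [ 0.0099  0.     -0.0263]
 [ 0.0548  0.0274  0.0033]]
3483 [[-0.0434 -0.0273 -0.044 ]
 [-0.025   0.     -0.0425]
 [ 0.0445  0.0278 -0.0401]]
```

View pics/w3.png

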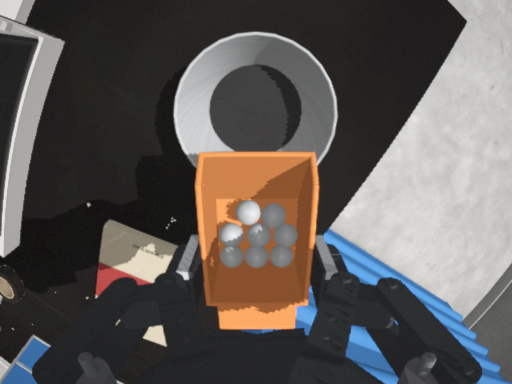

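Balls are still in the bin. The bin is aligned radially, and the lip (258,155) overlaps the bowl's near rim in this perspective. I'll work out where the bowl is in the tool frame and the rows for tilting about the lip.

```bash
python3 - <<'E'
from h import *
z=np.load('w3.npz');W=wcloud(z['im'],z['d'],z['p'],z['r'])
q=W[25:160,165:345].reshape(-1,3);q=q[(q[:,2]>.043)&(q[:,2]<.06)]
# circle fit
A=np.c_[2*q[:,:2],np.ones(len(q))];s=np.linalg.lstsq(A,(q[:,:2]**2).sum(1),rcond=None)[0]
print('bowl',s[:2],np.sqrt(s[2]+s[0]**2+s[1]**2),len(q),q[:,2].max())
M=R.from_quat(z['r']).as_matrix();l=np.array([.057,0,-.030])
L=z['p']+M@l;print('lip',L,'lip rel bowl in tool x,y',M[:,:2].T@(L-np.r_[s[:2],L[2]]))
def rows(th0,n,dt,drop):   # drop per row, world
    th=th0
    for i in range(n):
        r0=R.from_euler('y',-th,degrees=True);r1=R.from_euler('y',-(th+dt),degrees=True)
        p0=-r0.apply(l);p1=-r1.apply(l)+[0,0,drop]
        print(th,r0.inv().apply(p1-p0).round(4));th+=dt
rows(0,10,6,.0069)
E
```

```text
bowl [0.52333972 0.34430657] 0.05676707451422079 2898 0.05329206807588397
lip [0.53213964 0.35057735 0.12674204] lip rel bowl in tool x,y [-0.01079657  0.00043406]
0 [-0.0028  0.      0.0008]
6 [-0.0021  0.      0.0007]
12 [-0.0014  0.      0.0006]
18 [-0.0007  0.      0.0004]
24 [-0.      0.      0.0002]
30 [ 0.0006  0.     -0.0001]
36 [ 0.0012  0.     -0.0005]
42 [ 0.0018  0.     -0.001 ]
48 [ 0.0023  0.     -0.0015]
54 [ 0.0028  0.     -0.0021]
```

```bash
python3 -m jog '[[[-0.0028,0,0.0008,0,-6,0,-1],[-0.0021,0,0.0007,0,-6,0,-1],[-0.0014,0,0.0006,0,-6,0,-1],[-0.0007,0,0.0004,0,-6,0,-1],[0,0,0.0002,0,-6,0,-1]]]'
python3 -m jog '[[[0.0006,0,-0.0001,0,-6,0,-1],[0.0012,0,-0.0005,0,-6,0,-1],[0.0018,0,-0.001,0,-6,0,-1],[0.0023,0,-0.0015,0,-6,0,-1]]]'
python3 -m jog '[[[0,0,0,0,0,0,-1],[0,0,0,0,0,0,-1]]]'
python3 - <<'E'
from h import *
o=get_obs();im,d=snapshot('wrist');save(im,'w4')
M=R.from_quat(o['eef_rot']).as_matrix();l=np.array([.057,0,-.030]);L=o['eef_pos']+M@l
th=np.degrees(np.arccos(-M[2,2]));print(o['qpos'],o['force'],o['opening'],'lip',L,'theta',th)
for dt in(2,):
    for t in range(54,82,4):
        r=R.from_euler('y',-dt,degrees=True);print(t,(l-r.apply(l)).round(4))
b,_=snapshot('scene');save(cv2.resize(b[180:320,90:300],(630,420)),'s4')
E
```

```text
t: 6.25
eef_pos: [0.5851, 0.3838, 0.0976]
eef_rot: [-0.275, 0.927, 0.074, 0.245]
force: [0.7, 0.0, -3.7]
opening: 0.643
t: 6.58
eef_pos: [0.5814, 0.3814, 0.0942]
eef_rot: [-0.258, 0.871, 0.12, 0.401]
force: [1.2, 0.4, -3.9]
opening: 0.639
t: 6.75
eef_pos: [0.5802, 0.3808, 0.0898]
eef_rot: [-0.259, 0.873, 0.119, 0.396]
force: [0.6, -0.2, -1.8]
opening: 0.643
[ 0.58158779  0.3430697  -0.69590821 -0.32039179 -0.00153449  0.00438892] [ 0.56234234 -0.17959363 -1.8266601 ] 0.6433756706987088 lip [0.52979706 0.34806347 0.06668995] theta 48.82810779913816
54 [-0.001  0.    -0.002]
58 [-0.001  0.    -0.002]
62 [-0.001  0.    -0.002]
66 [-0.001  0.    -0.002]
70 [-0.001  0.    -0.002]
74 [-0.001  0.    -0.002]
78 [-0.001  0.    -0.002]
```

View pics/w4.png

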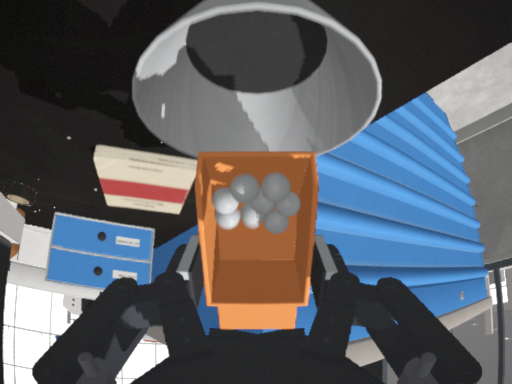

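At about 49° the balls are resting on the ramp, with the lip over the bowl. Now a slow tip.

```bash
python3 -m jog '[[[-0.0006,0,-0.0025,0,-3,0,-1],[-0.0006,0,-0.0025,0,-3,0,-1],[-0.0006,0,-0.0025,0,-3,0,-1],[-0.0006,0,-0.0025,0,-3,0,-1],[-0.0006,0,-0.0025,0,-3,0,-1]]]'
python3 -m jog '[[[-0.001,0,-0.002,0,-2,0,-1],[-0.001,0,-0.002,0,-2,0,-1],[-0.001,0,-0.002,0,-2,0,-1],[-0.001,0,-0.002,0,-2,0,-1],[0,0,0,0,0,0,-1]]]'
python3 -m jog '[[[-0.001,0,-0.002,0,-2,0,-1],[-0.001,0,-0.002,0,-2,0,-1],[-0.001,0,-0.002,0,-2,0,-1],[0,0,0,0,0,0,-1],[0,0,0,0,0,0,-1]]]'
python3 - <<'E'
from h import *
o=get_obs();im,d=snapshot('wrist');save(im,'w5')
M=R.from_quat(o['eef_rot']).as_matrix();l=np.array([.057,0,-.030]);L=o['eef_pos']+M@l
th=np.degrees(np.arccos(-M[2,2]));print(o['qpos'],o['force'],o['opening'],'lip',L,'theta',th)
T=calibration('wrist')['tool_from_camera'];print('cam',o['eef_pos']+M@T[:3,3])
E
```

```text
t: 7.27
eef_pos: [0.5794, 0.3808, 0.1069]
eef_rot: [-0.24, 0.809, 0.154, 0.514]
force: [0.0, 0.3, -1.9]
opening: 0.635
t: 7.68
eef_pos: [0.5734, 0.3768, 0.1094]
eef_rot: [-0.229, 0.773, 0.169, 0.566]
force: [0.1, 0.1, -1.2]
opening: 0.641
t: 8.1
eef_pos: [0.5687, 0.3738, 0.1138]
eef_rot: [-0.22, 0.743, 0.181, 0.605]
force: [1.1, -0.7, -1.9]
opening: 0.643
[ 0.58392254  0.81412787 -1.0300443  -1.64059663 -0.00506539  0.00337242] [ 1.0524207  -0.74784836 -1.92911503] 0.6431867658569422 lip [0.53439945 0.35155138 0.06399846] theta 78.33613246809726
cam [0.41684522 0.27508811 0.06730984]
```

View pics/w5.png

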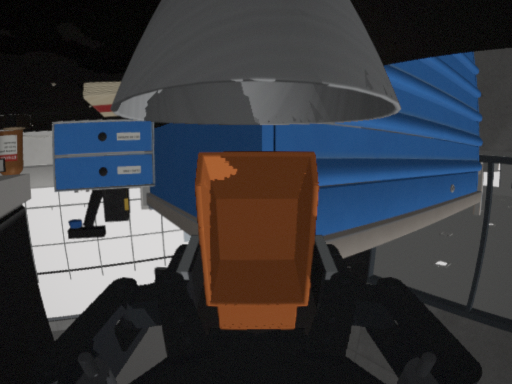

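The bin is empty. Waiting a few rows, then counting the balls in the bowl.

```bash
python3 -m jog '[[[0,0,0,0,0,0,-1],[0,0,0,0,0,0,-1],[0,0,0,0,0,0,-1],[0,0,0,0,0,0,-1],[0,0,0,0,0,0,-1]]]'
python3 -m jog '[[[-0.005,0,0.003,0,6,0,-1],[-0.005,0,0.003,0,6,0,-1],[-0.005,0,0.003,0,6,0,-1],[-0.005,0,0.003,0,6,0,-1],[-0.005,0,0.003,0,6,0,-1]]]'
python3 -m jog '[[[-0.005,0,0.003,0,6,0,-1],[-0.005,0,0.003,0,6,0,-1],[-0.005,0,0.003,0,6,0,-1],[0,0,0,0,0,0,-1],[0,0,0,0,0,0,-1]]]'
python3 - <<'E'
from h import *
o=get_obs();im,d=snapshot('wrist');a,_=snapshot('top');s,_=snapshot('scene')
f=lambda x:cv2.resize(x,(396,396),interpolation=cv2.INTER_CUBIC)
save(np.hstack([f(a[140:220,90:170]),f(im[0:200,150:350])]),'c6')
M=R.from_quat(o['eef_rot']).as_matrix();print(o['qpos'],o['eef_pos'],M.round(3),np.degrees(np.arccos(-M[2,2])))
E
```

```text
t: 8.57
eef_pos: [0.5674, 0.373, 0.1148]
eef_rot: [-0.22, 0.743, 0.181, 0.606]
force: [-0.3, 0.7, -1.0]
opening: 0.638
t: 8.98
eef_pos: [0.5829, 0.3832, 0.1188]
eef_rot: [-0.246, 0.828, 0.145, 0.483]
force: [0.5, -0.0, -1.5]
opening: 0.641
t: 9.4
eef_pos: [0.5975, 0.3926, 0.1247]
eef_rot: [-0.259, 0.874, 0.118, 0.394]
force: [0.3, 0.8, 0.1]
opening: 0.643
[ 0.5819616   0.30115391 -0.60727824 -0.18594911 -0.00123128  0.00397006] [0.59746604 0.39263585 0.12470661] [[-0.555 -0.547  0.627]
 [-0.36   0.837  0.411]
 [-0.75   0.002 -0.661]] 48.604809090721865
```

View pics/c6.png

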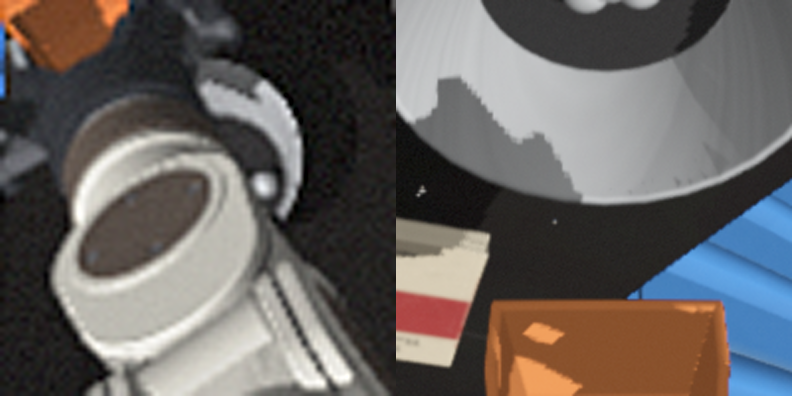

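Balls are visible in the bowl. Levelling the bin and raising it.

```bash
python3 -m jog '[[[-0.009,0,-0.008,0,6,0,-1],[-0.008,0,-0.009,0,6,0,-1],[-0.007,0,-0.01,0,6,0,-1],[-0.006,0,-0.01,0,6,0,-1],[-0.005,0,-0.011,0,6,0,-1]]]'
python3 -m jog '[[[-0.003,0,-0.012,0,6,0,-1],[-0.002,0,-0.012,0,6,0,-1],[-0.001,0,-0.012,0,6,0,-1],[0,0,0,0,0,0,-1],[0,0,0,0,0,0,-1]]]'
python3 - <<'E'
from h import *
o=get_obs();M=R.from_quat(o['eef_rot']).as_matrix();print(o['qpos'],o['eef_pos'],M.round(3),o['opening'],np.degrees(np.arctan2(M[2,0],-M[2,2])))
E
```

```text
t: 9.97
eef_pos: [0.5949, 0.3909, 0.1636]
eef_rot: [-0.279, 0.937, 0.061, 0.201]
force: [1.3, 1.1, -2.3]
opening: 0.64
t: 10.38
eef_pos: [0.5942, 0.3903, 0.1927]
eef_rot: [-0.284, 0.956, 0.023, 0.073]
force: [-0.3, 0.2, -1.2]
opening: 0.64
[0.58039401 0.54665492 0.40884889 1.27910416 0.00180436 0.00222762] [0.59419129 0.39033609 0.19273445] [[-0.828 -0.547  0.127]
 [-0.54   0.837  0.086]
 [-0.153  0.002 -0.988]] 0.6399705706729311 -8.81679405585333
```

```bash
python3 -m jog '[[[0.03,0,-0.006,0,4.4,0,-1],[0.03,0,-0.003,0,4.4,0,-1],[0.03,0,0,0,0,0,-1],[0.03,0,0,0,0,0,-1],[0.03,0,0,0,0,0,-1]]]'
python3 -m jog '[[[0.03,0,0,0,0,0,-1],[0.03,0,0,0,0,0,-1]]]'
python3 - <<'E'
from h import *
o=get_obs();M=R.from_quat(o['eef_rot']).as_matrix();print(o['eef_pos'],M.round(3))
h=np.degrees(np.arctan2(M[1,0],M[0,0]));d=(np.array([.405,-.154])-o['eef_pos'][:2])/15;dt=((163-h+180)%360-180)/15;print(h,dt)
for i in range(15):
    a=np.radians(h);print(i,round(d@[np.cos(a),np.sin(a)],4),round(d@[np.sin(a),-np.cos(a)],4));h+=dt
E
```

```text
t: 10.8
eef_pos: [0.4638, 0.3052, 0.1945]
eef_rot: [-0.285, 0.958, 0.001, -0.001]
force: [-1.2, 0.1, -0.7]
opening: 0.644
t: 10.97
eef_pos: [0.413, 0.272, 0.1952]
eef_rot: [-0.285, 0.958, 0.001, -0.0]
force: [0.1, 1.0, -0.4]
opening: 0.642
[0.41296646 0.27198315 0.19523853] [[-0.837 -0.547 -0.001]
 [-0.547  0.837  0.002]
 [ 0.     0.002 -1.   ]]
-146.85538458460726 -3.3429743610261844
0 0.016 -0.0235
1 0.0146 -0.0244
2 0.0131 -0.0252
3 0.0116 -0.0259
4 0.0101 -0.0265
5 0.0085 -0.0271
6 0.0069 -0.0275
7 0.0053 -0.0279
8 0.0037 -0.0282
9 0.002 -0.0283
10 0.0004 -0.0284
11 -0.0013 -0.0284
12 -0.0029 -0.0283
13 -0.0046 -0.028
14 -0.0062 -0.0277
```

```bash
python3 -m jog '[[[0.016,-0.0235,0,0,0,3.34,-1],[0.0146,-0.0244,0,0,0,3.34,-1],[0.0131,-0.0252,0,0,0,3.34,-1],[0.0116,-0.0259,0,0,0,3.34,-1],[0.0101,-0.0265,0,0,0,3.34,-1]]]'
python3 -m jog '[[[0.0085,-0.0271,0,0,0,3.34,-1],[0.0069,-0.0275,0,0,0,3.34,-1],[0.0053,-0.0279,0,0,0,3.34,-1],[0.0037,-0.0282,0,0,0,3.34,-1],[0.002,-0.0283,0,0,0,3.34,-1]]]'
python3 -m jog '[[[0.0004,-0.0284,0,0,0,3.34,-1],[-0.0013,-0.0284,0,0,0,3.34,-1],[-0.0029,-0.0283,0,0,0,3.34,-1],[-0.0046,-0.028,0,0,0,3.34,-1],[-0.0062,-0.0277,0,0,0,3.34,-1]]]'
python3 -m jog '[[[0,0,0,0,0,0,-1],[0,0,0,0,0,0,-1]]]'
python3 - <<'E'
from h import *
o=get_obs();im,d=snapshot('wrist');np.savez('w7.npz',im=im,d=d,p=o['eef_pos'],r=o['eef_rot']);print(o['eef_pos'],R.from_quat(o['eef_rot']).as_matrix().round(3),o['qpos'])
a,W=cloud('top');np.savez('c7.npz',a=a,W=W)
f=lambda x,w:cv2.resize(x,(w,384),interpolation=cv2.INTER_CUBIC)
save(np.hstack([f(a[140:220,100:170],336),f(im,464)]),'w7')
E
```

```text
t: 11.38
eef_pos: [0.4109, 0.1303, 0.1953]
eef_rot: [-0.142, 0.99, 0.001, -0.0]
force: [0.3, -0.2, -0.7]
opening: 0.64
t: 11.8
eef_pos: [0.4084, -0.011, 0.195]
eef_rot: [0.004, 1.0, 0.001, -0.0]
force: [1.5, -0.3, -1.0]
opening: 0.645
t: 12.22
eef_pos: [0.406, -0.1522, 0.1948]
eef_rot: [0.149, 0.989, 0.001, -0.0]
force: [0.4, -0.6, -1.1]
opening: 0.643
t: 12.38
eef_pos: [0.4062, -0.152, 0.1951]
eef_rot: [0.149, 0.989, 0.001, -0.001]
force: [-1.4, 0.2, -1.1]
opening: 0.637
[ 0.40623706 -0.15201812  0.19509902] [[-0.956  0.294 -0.002]
 [ 0.294  0.956  0.003]
 [ 0.002  0.002 -1.   ]] [-0.35945165  0.11821067 -0.17869798  1.27632338  0.00182068 -0.06064593]
```

View pics/w7.png

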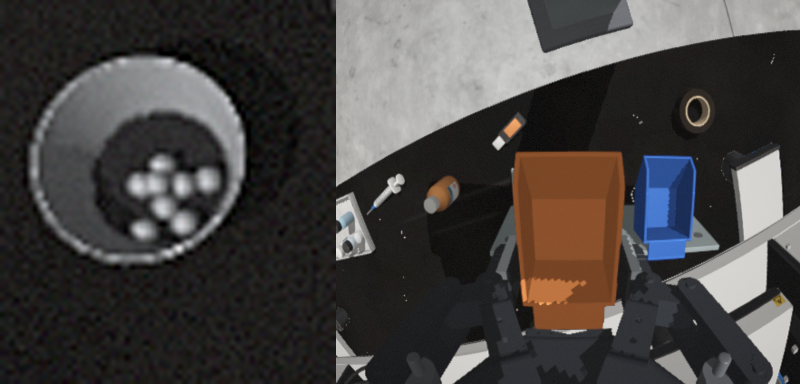

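All eight balls lie in the bowl, and the blue bin is in place. Next, fit the rack plate and blue hook, and locate the orange hook in the grip.

```bash
python3 - <<'E'
from h import *
z=np.load('w7.npz');im=z['im'];W=wcloud(im,z['d'],z['p'],z['r']);M=R.from_quat(z['r']).as_matrix()
hsv=cv2.cvtColor(im,cv2.COLOR_RGB2HSV);H,S=hsv[...,0].astype(int),hsv[...,1].astype(int)
# orange in tool frame
T=(W-z['p'])@M
mo=(H<20)&(S>120)&(T[...,2]<-.030)&(T[...,2]>-.06)&(abs(T[...,1])<.04)
t=T[mo];hk=t[(t[:,0]<-.026)&(abs(t[:,1])<.015)];print('orange hook x tool pct',np.percentile(hk[:,0],[1,50,99]).round(4),np.median(hk[:,2]),'y',np.percentile(t[:,1],[1,99]))
def fit(p,n):
    c=np.median(p,0);
    for k in range(5):
        vx,vy,x0,y0=cv2.fitLine(p.astype(np.float32),cv2.DIST_HUBER,0,.001,.001).ravel()
        r=(p-[x0,y0])@[-vy,vx];p=p[abs(r)<.005]
    if vy<0: vx,vy=-vx,-vy
    print(n,len(p),'angle of normal',np.degrees(np.arctan2(-vx,vy)).round(2),'x at y=-.16:',round(x0+vx/vy*(-.16-y0),4),'x at -.06',round(x0+vx/vy*(-.06-y0),4),'yrange',p[:,1].min(),p[:,1].max(),'ends')
for n,W2,im2 in(('top0',np.load('c.npz')['W'],np.load('c.npz')['a']),('top7',np.load('c7.npz')['W'],np.load('c7.npz')['a']),('scene0',np.load('c.npz')['V'],np.load('c.npz')['b']),('wrist7',W,im),('wrist1',wcloud(*[np.load('w.npz')[k] for k in('im','d','p','r')]),np.load('w.npz')['im'])):
    h2=cv2.cvtColor(im2,cv2.COLOR_RGB2HSV)
    m=(h2[...,1]<90)&(W2[...,2]>.113)&(W2[...,2]<.126)&(W2[...,0]>.42)&(W2[...,0]<.54)&(W2[...,1]<.002)&(W2[...,1]>-.27)
    p=W2[m]
    if len(p)>8: fit(p[:,:2],n)
    mb=(h2[...,0]>105)&(h2[...,0]<125)&(h2[...,1]>120)&(W2[...,2]>.117)&(W2[...,2]<.14)&(W2[...,0]>.40)&(W2[...,0]<.53)&(abs(W2[...,1]+.06)<.05)
    p=W2[mb]
    if len(p)>8:
        B=p[:,:2]-[.481,-.130];Q=np.c_[B@[.956,-.293],B@[.293,.956]];k=Q[:,0]>-.012
        print('  blue hook rack x pct',np.percentile(Q[k,0],[2,50,98]).round(4),'y',np.percentile(Q[k,1],[2,98]).round(4),'z',np.median(p[k,2]))
E
```

```text
orange hook x tool pct [-0.0443 -0.0346 -0.0262] -0.042750262210032974 y [-0.0285677   0.02646738]
top0 238 angle of normal -16.98 x at y=-.16: 0.4725 x at -.06 0.503 yrange -0.2542690089329552 -0.006222005349066418 ends
  blue hook rack x pct [-0.0115 -0.0024  0.0071] y [0.0412 0.0821] z 0.12220543915390458
top7 95 angle of normal -16.6 x at y=-.16: 0.473 x at -.06 0.5028 yrange -0.14702012179078972 -0.00628613539861004 ends
  blue hook rack x pct [-0.0117 -0.0025  0.0068] y [0.0405 0.0821] z 0.12227848301137004
scene0 141 angle of normal -16.82 x at y=-.16: 0.4691 x at -.06 0.4994 yrange -0.2487965211271254 -0.0030273576554720395 ends
  blue hook rack x pct [-0.0112 -0.0041  0.0042] y [0.043  0.0842] z 0.12423809776483563
wrist7 371 angle of normal -16.93 x at y=-.16: 0.4698 x at -.06 0.5002 yrange -0.2534476773509759 -0.004206749583465952 ends
  blue hook rack x pct [-0.0117 -0.0034  0.0056] y [0.0403 0.0826] z 0.12350651780303083
wrist1 395 angle of normal -16.81 x at y=-.16: 0.4699 x at -.06 0.5001 yrange -0.1266027831615447 -0.0033629671395914162 ends
  blue hook rack x pct [-0.0117 -0.0034  0.0057] y [0.0404 0.0832] z 0.12327480093018364
```

```bash
python3 -m jog '[[[-0.011,-0.001,0.02,0,0,0,-1],[-0.011,-0.001,0.02,0,0,0,-1],[-0.010,0,0.02,0,0,0,-1],[0,0,0,0,0,0,-1],[0,0,0,0,0,0,-1]]]'
for i in 1 2 3; do python3 -m jog '[[[0,0,0,0,0,0,-1]]]' >/dev/null;  python3 - <<'E'
from h import *
o=get_obs();M=R.from_quat(o['eef_rot']).as_matrix();print(o['eef_pos'],M.T@(np.array([.4358,-.1632,.08])-o['eef_pos']),M[2].round(4),np.degrees(np.arctan2(-M[1,0],-M[0,0])))
E
done
python3 - <<'E'
from h import *
a,W=cloud('top');o=get_obs();hsv=cv2.cvtColor(a,cv2.COLOR_RGB2HSV)
im,d=snapshot('wrist');V=wcloud(im,d,o['eef_pos'],o['eef_rot']);
for n,im2,W2 in(('top',a,W),('wrist',im,V)):
    h2=cv2.cvtColor(im2,cv2.COLOR_RGB2HSV)
    m=(h2[...,0]<20)&(h2[...,1]>120)&(W2[...,2]>.16)&(W2[...,2]<.19)&(W2[...,0]>.43)&(W2[...,0]<.55)&(W2[...,1]<-.1)&(W2[...,1]>-.25)
    p=W2[m];
    if len(p)<4: print(n,len(p));continue
    Q=(p[:,:2]-[.4718,-.16])@[.956,-.293];k=Q>-.01
    if k.sum(): print(n,k.sum(),'hook rel plate',np.percentile(Q[k],[2,50,98]).round(4),np.median(p[k],0))
E
```

```text
t: 12.9
eef_pos: [0.4372, -0.1611, 0.1362]
eef_rot: [0.146, 0.989, 0.001, -0.002]
force: [0.1, 0.1, -0.5]
opening: 0.646
[ 0.43836605 -0.16187331  0.1380097 ] [ 0.00199273 -0.00211525  0.05800883] [ 0.0013  0.0017 -1.    ] -16.86055234987382
[ 0.43896217 -0.16241242  0.13874748] [ 0.00282606 -0.00176511  0.05874337] [-5.0e-04  1.6e-03 -1.0e+00] -16.89341802954145
[ 0.43916557 -0.16272843  0.13889926] [ 0.00314341 -0.00151845  0.05889385] [-0.001   0.0015 -1.    ] -16.92103484142636
wrist 4185 hook rel plate [-0.0076 -0.0054  0.0132] [ 0.46593922 -0.17249594  0.18073353]
```

```bash
python3 -m jog '[[[0.003,-0.001,0,0,0,0,-1],[0,0,0.008,0,0,0,-1],[0,0,0.008,0,0,0,-1],[0,0,0,0,0,0,-1],[0,0,0,0,0,0,-1]]]'
cat > q.py <<'E'
from h import *
o=get_obs();M=R.from_quat(o['eef_rot']).as_matrix();print(o['eef_pos'],M.T@(np.array([.4358,-.1632,.08])-o['eef_pos']),M[2].round(4),o['force'].round(1))
E
python3 -m jog '[[[0,0,0,0,0,0,-1],[0,0,0,0,0,0,-1],[0,0,0,0,0,0,-1]]]'>/dev/null; python3 q.py
```

```text
t: 13.67
eef_pos: [0.4346, -0.1626, 0.1206]
eef_rot: [0.148, 0.989, 0.001, -0.002]
force: [-0.4, -1.0, -0.6]
opening: 0.644
[ 0.43577812 -0.16300885  0.12179911] [-0.00011877 -0.00024604  0.04179866] [ 0.001   0.0017 -1.    ] [-0.   0.5 -0.5]
```

```bash
python3 -m jog '[[[0,0,0.008,0,0,0,-1],[0,0,0.008,0,0,0,-1],[0,0,0.006,0,0,0,-1],[0,0,0,0,0,0,-1],[0,0,0,0,0,0,-1]]]'; python3 q.py
```

```text
t: 14.33
eef_pos: [0.4348, -0.1626, 0.0988]
eef_rot: [0.147, 0.989, 0.001, -0.002]
force: [-0.0, 0.5, -0.7]
opening: 0.643
[ 0.4348021  -0.16260339  0.09876568] [-0.00119191 -0.00031252  0.01876124] [ 0.0034  0.0018 -1.    ] [-0.   0.5 -0.7]
```

```bash
python3 -m jog '[[[0,0,0.006,0,0,0,-1],[0,0,0.005,0,0,0,-1],[0,0,0.004,0,0,0,-1],[0,0,0,0,0,0,-1],[0,0,0,0,0,0,-1]]]'; python3 q.py;python3 -m jog '[[[0,0,0.002,0,0,0,-1],[0,0,0,0,0,0,-1],[0,0,0,0,0,0,-1]]]'; python3 q.py
python3 - <<'E'
from h import *
b,V=cloud('scene');a,_=cloud('top');im,_=snapshot('wrist')
f=lambda x:cv2.resize(x,(400,400),interpolation=cv2.INTER_CUBIC)
save(np.hstack([f(b[130:220,220:310]),f(im[150:384,130:364])]),'c9')
E
```

```text
t: 14.75
eef_pos: [0.4352, -0.1627, 0.0843]
eef_rot: [0.147, 0.989, 0.001, -0.001]
force: [-0.3, -0.1, -0.5]
opening: 0.643
[ 0.43520959 -0.1627337   0.08427377] [-0.00071026 -0.00028121  0.00427172] [ 0.0022  0.0017 -1.    ] [-0.3 -0.1 -0.5]
t: 15.0
eef_pos: [0.4356, -0.1629, 0.0827]
eef_rot: [0.147, 0.989, 0.001, -0.0]
force: [0.0, -0.6, -0.3]
opening: 0.641
[ 0.43557848 -0.1628958   0.08271297] [-0.00030386 -0.00023077  0.00271224] [ 0.0012  0.0016 -1.    ] [ 0.  -0.6 -0.3]
```

View pics/c9.png

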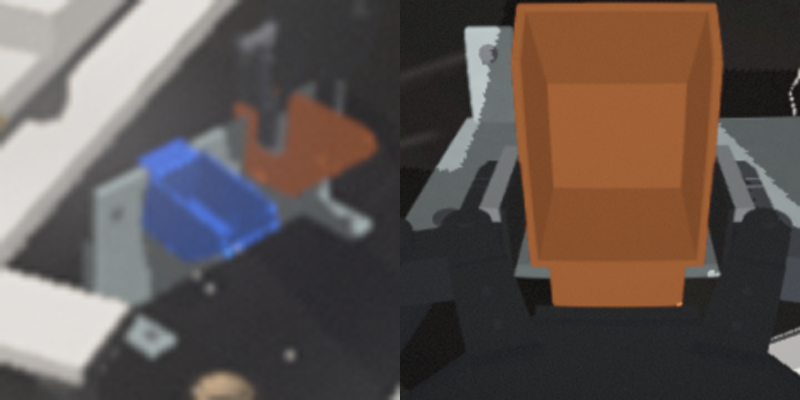

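The hook strip spans the plate's top edge in the wrist view (620,285), and the bin sits level beside the blue one. I'll lower until it makes contact.

```bash
python3 -m jog '[[[0,0,0.0015,0,0,0,-1],[0,0,0,0,0,0,-1],[0,0,0,0,0,0,-1]]]'; python3 q.py;python3 -m jog '[[[0,0,0.0015,0,0,0,-1],[0,0,0,0,0,0,-1],[0,0,0,0,0,0,-1]]]'; python3 q.py
```

```text
t: 15.4
eef_pos: [0.4354, -0.1628, 0.0811]
eef_rot: [0.147, 0.989, 0.001, -0.001]
force: [-0.1, -0.8, -0.6]
opening: 0.639
[ 0.43543356 -0.16283695  0.08106496] [-0.00045804 -0.00024212  0.00106386] [ 0.0015  0.0016 -1.    ] [-0.1 -0.8 -0.6]
t: 15.65
eef_pos: [0.4357, -0.1629, 0.0805]
eef_rot: [0.147, 0.989, 0.001, -0.0]
force: [-2.9, 0.8, 5.1]
opening: 0.639
[ 0.43566115 -0.16290997  0.0804821 ] [-0.00021766 -0.00023768  0.00048161] [ 5.0e-04  1.6e-03 -1.0e+00] [-2.9  0.8  5.1]
```

Contact: 5 N upward at throat height 0.120 m. Opening gently, then withdrawing straight up.

```bash
python3 -m jog '[[[0,0,0,0,0,0,0.35],[0,0,0,0,0,0,0.45],[0,0,0,0,0,0,0.55],[0,0,0,0,0,0,0.65],[0,0,0,0,0,0,0.65]]]'; python3 -m jog '[[[0,0,0,0,0,0,0.8],[0,0,0,0,0,0,0.8],[0,0,0,0,0,0,0.8]]]'; python3 q.py
python3 -m jog '[[[0,0,-0.01,0,0,0,0.8],[0,0,-0.015,0,0,0,0.8],[0,0,-0.02,0,0,0,0.8],[0,0,-0.03,0,0,0,0.8],[0,0,-0.03,0,0,0,0.8]]]'
python3 -m jog '[[[0.02,0,-0.03,0,0,0,0.8],[0.03,0,-0.02,0,0,0,0.8],[0.03,0,0,0,0,0,0.8],[0,0,0,0,0,0,0.8],[0,0,0,0,0,0,0.8]]]'
python3 - <<'E'
from h import *
o=get_obs();im,d=snapshot('wrist');V=wcloud(im,d,o['eef_pos'],o['eef_rot']);a,W=cloud('top')
h2=cv2.cvtColor(im,cv2.COLOR_RGB2HSV)
for n,hm in(('orange',(h2[...,0]<20)&(V[...,1]<-.1)&(V[...,1]>-.24)),('blue',(h2[...,0]>105)&(h2[...,0]<125))):
    m=hm&(h2[...,1]>120)&(V[...,2]>.06)&(V[...,2]<.14)&(V[...,0]>.33)&(V[...,0]<.53)&(V[...,1]<0)
    p=V[m];B=p[:,:2]-[.4811,-.130];Q=np.c_[B@[.956,-.293],B@[.293,.956],p[:,2]];k=Q[:,0]>-.009
    print(n,len(p),'hook x,y,z',np.percentile(Q[k],[2,50,98],axis=0).round(4).tolist(),'all',np.percentile(Q,[1,99],axis=0).round(4).tolist())
    r=Q[(Q[:,2]>.1)&(abs(Q[:,1]-np.median(Q[:,1]))>.024)&(Q[:,0]<-.012)&(Q[:,0]>-.05)];print('  rim slope',np.degrees(np.arctan(np.polyfit(r[:,0],r[:,2],1)[0])) if len(r)>5 else len(r))
f=lambda x,w:cv2.resize(x,(w,384),interpolation=cv2.INTER_CUBIC)
save(np.hstack([f(im,450),f(a[140:240,95:186],350)]),'c10')
E
```

```text
t: 16.07
eef_pos: [0.4355, -0.1628, 0.0795]
eef_rot: [0.147, 0.989, 0.001, -0.001]
force: [-0.4, 0.2, -0.2]
opening: 0.826
t: 16.32
eef_pos: [0.4355, -0.1629, 0.0796]
eef_rot: [0.147, 0.989, 0.001, -0.001]
force: [-0.4, 0.1, 0.6]
opening: 0.899
[ 0.43553344 -0.1628666   0.07960465] [-0.00035166 -0.00024053 -0.00039623] [ 0.0014  0.0016 -1.    ] [-0.4  0.1  0.6]
t: 16.73
eef_pos: [0.4347, -0.1627, 0.185]
eef_rot: [0.147, 0.989, 0.001, -0.002]
force: [0.5, 0.0, -0.2]
opening: 0.902
t: 17.15
eef_pos: [0.3585, -0.1396, 0.2354]
eef_rot: [0.148, 0.989, 0.001, 0.0]
force: [-0.1, 0.4, 0.3]
opening: 0.902
orange 4345 hook x,y,z [[-0.0089, -0.0696, 0.076], [-0.0058, -0.0464, 0.1226], [0.006, -0.0231, 0.1256]] all [[-0.0899, -0.0731, 0.0693], [0.0048, -0.0186, 0.1249]]
  rim slope 8.31167957889057
blue 3124 hook x,y,z [[-0.0089, 0.0336, 0.0761], [-0.0077, 0.0809, 0.0788], [-0.0036, 0.0867, 0.0953]] all [[-0.0901, 0.0333, 0.0692], [-0.0085, 0.0889, 0.1205]]
  rim slope 4.579703033849682
```

View pics/c10.png

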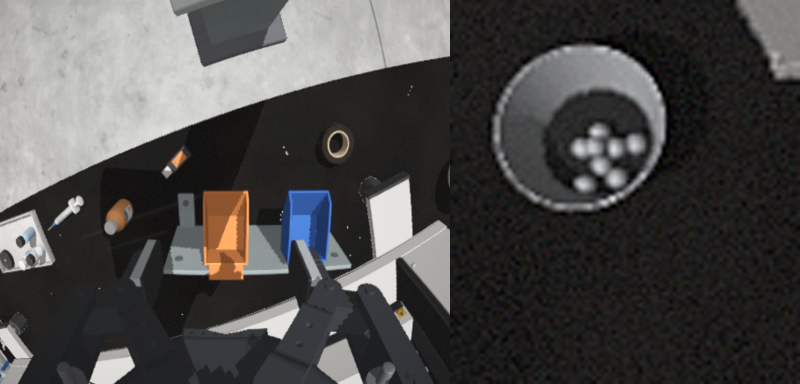

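Both bins hang side by side at the same height and lip extent, eight balls are in the bowl, and the bystanders haven't moved. The gripper is clear, so I'm handing in.

```bash
python3 -m jog '[[[0,0,0,0,0,0,0.8],[0,0,0,0,0,0,0.8],[0,0,0,0,0,0,0.8]]]'; python3 -c "
from workcell import *
print(finish_job())"
```

```text
t: 17.5
eef_pos: [0.3595, -0.1399, 0.2342]
eef_rot: [0.147, 0.989, 0.001, -0.001]
force: [-0.1, -0.9, 0.2]
opening: 0.899
the job is handed in; nothing more can be done
None
```

The job is done and handed in at about 17.5 s of the 61 s allowed; no verdict was reported. I gripped the orange bin by its side walls, tipped it to about 78° over the bowl, and hung it empty on the rack to the right of the blue bin, facing the same way.

- **Balls:** all eight were in the bowl in the top view, both after the pour and at the end, with none seen on the bench.
- **Orange bin:** its hook strip spans the plate. The top edge of the rack took its weight at the expected height (5 N contact, throat at about 0.120 m). It hangs about 46 mm to the right of the rack's middle, leaning roughly 8° nose-down, within the 0.4 rad limit.
- **Blue bin:** in the last wrist view it still hangs about 61 mm to the left of the rack's middle, where it started.
- **Bowl, brown bottle and tape roll:** they look undisturbed in the final pictures; I did not re-measure them.
- **Gripper:** it was clear of everything when I handed in.

**Readings that disagreed:**
- The top and wrist cameras put the rack plate about 2.5 mm apart. I aimed between them, closer to the top camera, and the hook went on with no measurable force.
- Just before the descent, the wrist reading and the arm's own position put the hook about 3 mm too far back. I corrected for that first.

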